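Tighten the hold-down nut deep inside a carving blank

ROBOT

A 6-joint arm with a two-finger parallel gripper is mounted at the origin on the work surface. World frame = base frame: x ahead of the robot, y to its left, z up, the work surface at z = 0. Lengths are in m, angles in rad, forces in N, time in s.
With the tool pointing down it reaches from about 0.25 to 0.8 m from the base axis. Payload 8.5 kg.
Tool frame: the origin (TCP) lies at the very end of the fingers, on their centre line; the grasp point (between the pads) lies 19 mm behind it (hold_point_z is the distance from the TCP to the grasp point, in m); z points along the fingers, y is the line along which they close (so a half turn about z gives the same grasp; the last joint's range is limited). The gripper opens to 85 mm and grips with 20 to 120 N. Pads are 22 mm wide; open, the fingers measure 114 mm over their backs; the gripper's body (76 mm by 85 mm) begins 54 mm behind the grasp point. The pads swing forward as they close: fully open they stand 13 mm farther back than shut.
Start: joints at [-1.228, 0.238, -0.013, 1.319, 0, 1.571], TCP at [0.176, -0.494, 0.231] pointing down, gripper open.
Joint ranges: [-2.66, 2.66], [-1.03, 1.9], [-1.14, 1.46], [-1.82, 2.27], [-1.45, 1.34], [-3.14, 3.14]. Speed limits (rad/s): [2.22, 2.22, 2.79, 3.14, 3.14, 3.14].

INTERFACE

Orientations are given as a unit quaternion [w, x, y, z].
In Python, from cell import * gives the robot as it stands. The module is installed in compiled form; this text tells all that it offers.
- The arm moves only by the tool arm_command, never from a script. Its argument "targets" is a list of rows, each a list of 5 numbers: the shift along the tool's x, y, z as a fraction of full scale, then the turn about the tool's z as a fraction of full scale, then the gripper command: -1 is fully open, 1 is shut, values between are in proportion. In form: [[dx, dy, dz, turn, grip], ...]. A call has 1 to 10 rows; each row shifts and turns the commanded pose from where the row before left it, along the tool's axes as they then stand; what a row does not reach is not made up. Full scale, the value 1, is 25 mm for a shift and 6 degrees for a turn. A row lasts 1/12 s, in which the tool goes at most 41.7 mm and 7.16 degrees, less where a joint would pass 70% of its speed; a pose out of reach is approached as far as the arm can. A call with a number of a shift or a turn outside -1 to 1 is refused whole. A call with a gripper value outside its range is refused whole. The fingers move at their own pace and stop on an object; "squeeze" is the grip in N (left out, the last holds). Time passes only in rows, so rows that do not move let the fingers close. It gives the time, the measured TCP pose, the force, the opening and the grip force at its end, in the units of the state.
- get_state(): the state, without advancing time (a new reading comes with each control period).
- get_image(name): name is "scene" or "top" or "wrist"; returns a dict with "pixels" (400x640x3 uint8, red, green, blue), "range_z" (400x640 float32, m along the optical axis (not along the pixel's ray), 0 where there is no reading), "intrinsics" (3x3 intrinsics, pixels), "k1" (the pictures are not rectified: a ray, as slopes to the right and down, at radius r is drawn at 1 + k1 r^2 times it, then the intrinsics apply), "T" (4x4, takes a point from camera to world coordinates); the wrist camera has in their place "hand_eye" (4x4, takes a point from camera to tool coordinates, whose origin is the TCP and whose axes are the flange's). Camera axes: x right, y down, z forward; pixel columns grow to the right and rows downward; lengths in m; the calibration is good to about 2 mm. A picture is of the moment at which its call begins: read the wrist's pose just before it.
- finish_job(): hands the job in; it is judged then, once.
The state is a dict: "time": time; "joint_positions": joint angles; "dq": joint speeds; "joint_efforts": joint torques, N m; "ee_pos": TCP position; "ee_rot": TCP orientation; "contact_force": force on the tool from outside, world axes, zero at the start; "wrist_torque": the same for the moment, N m; "opening": opening from 0.0 (shut) to 1.0 (fully open); "grasp_force": force on a finger pad.
Only numpy, scipy, OpenCV 4.12 (cv2) and the standard library are available. Lean on these libraries where they do the work, as an engineer would, in place of code of your own. Each camera call takes 0.05 s, during which the arm holds its last target. There are 200 camera calls.

TASK

The nut that holds the carving blank down, deep in the bore in its top, has come loose. Take the long T-handle socket wrench out of the bored wooden stand, feed it down the bore, feel it fully home over the hexagon nut with no more than a light push, never ramming it, and turn the nut clockwise until it pulls up firmly, but do not overtighten it into the soft wood. Then stand the wrench back upright in its hole in the stand and let go, leaving everything else on the bench undisturbed.

Things in the scene. Friction and masses are not known exactly. Their poses are not given: they have to be found in the camera images.
- wrench: long T-handle socket wrench, 0.47 to 0.66 kg, standing upright: dark socket 45 mm across at the foot, bright 16 mm shaft, blue crossbar on top 110 x 18 x 20 mm high. Origin: centre of the socket's open foot; z up the shaft; x along the crossbar, whose centre is 165 mm above the origin. The foot opens into a hexagon 31.8 mm across flats, 34 mm deep; play on the nut about 6 degrees each way
- blank: carving blank fixed on its slab (slab 270 x 180 x 18 mm, half-shaped pale block on it, 130 x 130 mm round the bore). Origin on the bench under the bore's centre; x along the slab. Flat top with the bore at 125 mm; the tip end at +x is lower than the top
- bore_top (a point): centre of the bore's mouth, on the block's flat top 125 mm above the bench. The bore is vertical, 50 mm in diameter, 85 mm deep; its edge is countersunk 6 mm deep at 45 degrees to 62 mm, so a wrench a few mm off slides in
- stand: bored wooden tool stand fixed on the bench, 200 x 85 x 70 mm. Origin: centre of its underside; x along its length. The wrench stands in a round hole 50 mm in diameter, 55 mm deep, with the same countersunk edge, 52 mm from the centre towards -x; two spare sockets stand on its top towards +x
- stand_floor (a point): centre of the floor of the wrench's hole in the stand, 15 mm above the bench; the hole's mouth is 55 mm above this point. The wrench's foot belongs here
- socket_a: spare steel socket, 32 mm across, 42 mm high, standing on the stand; origin: centre of its foot. Leave alone
- socket_b: smaller spare steel socket, 26 mm across, 38 mm high, standing on the stand; origin: centre of its foot. Leave alone
- mallet: beech carving mallet lying down, head 84 x 110 mm, 270 mm long; origin under the middle of its length, x towards the head. Leave alone
- gouge_a: wood-handled gouge lying down, 240 mm long; origin under the ferrule, x towards the blade. Leave alone
- gouge_b: pale-handled broad gouge lying down, 240 mm long; origin under the ferrule, x towards the blade. Leave alone
- slick: broad flat chisel lying down, blade 75 mm wide, 255 mm long; origin under the ferrule, x towards the blade. Leave alone
- wax_tin: round brass-coloured wax tin, 72 mm across, 45 mm high; origin: centre of its underside. Leave alone
- offcut: pale wood offcut, 85 x 60 x 45 mm; origin: centre of its underside. Leave alone
- hold_down: the steel hold-down at the bottom of the bore: washer, 20 mm stud and brass-coloured hexagon nut, 30 mm across flats, 16 mm high, upper edges chamfered. Origin: top of the washer, the nut's underside, on the bore's axis 82 mm below its mouth. The stud's end rises 10 mm above the nut. Which way the nut's hexagon points is not told by this frame
- pull_up (a joint): how far the nut has been pulled up past first bearing on the washer, rad, clockwise from above. 0 while the loose nut still runs down (0.2 N m drag, 0.3 to 1.1 rad left, height unchanged); then stud and wood give and the torque climbs by 1.6 N m per rad, with +-0.25 N m of friction. Firm: about 0.4 N m, 0.15 to 0.25 rad; near 0.4 rad the soft wood crushes. Let go, it springs back to about 0.1
There are look-alikes about, which are no part of the job. Leave any turquoise or white look-alike of the wrench alone.

How it is judged:
On the way, in this order (a step that is already met when the one before it is completed fails the run):
1. the socket is fully down over the nut: its rim within 5 mm of the washer and centred within 4 mm, the wrench upright (distance between wrench and hold_down below 0.005 m and horizontal distance between wrench and hold_down below 0.004 m and angle between wrench's own z axis and vertical below 0.12 rad), for 0.2 s.
2. the nut has been pulled up firm: at least 0.1 rad past first bearing (value of joint pull_up above 0.1 rad), for 0.1 s.
At the end, for the whole second after the job is handed in: the nut is still pulled up (pull_up above 0.04 rad) and the wrench stands at rest and upright (within 0.12 rad) on the floor of its hole in the stand (foot within 8 mm of the floor's centre), let go (value of joint pull_up above 0.04 rad and distance between wrench and stand_floor below 0.008 m and angle between wrench's own z axis and vertical below 0.12 rad and linear speed of wrench below 0.02 m/s); the robot touches nothing.
It fails at once if the nut is overtightened: driven more than 0.4 rad past first bearing, crushing the soft wood (value of joint pull_up above 0.4 rad).
It fails at once if the wrench is rammed or forced down on the nut before the socket has started over it (more than 30 N while its rim is over 11 mm from the washer) (contact force between wrench and hold_down above 30 N and distance between wrench and hold_down above 0.011 m).
It fails at once if the wrench is forced against the wood of the blank (more than 45 N) (contact force between wrench and blank above 45 N).
It fails at once if another thing on the bench is moved by more than 20 mm (distance of any of mallet, gouge_a, gouge_b, slick, wax_tin, offcut, socket_a, socket_b from where it was at the start of the episode above 0.02 m).
It also fails if it takes over 72 s, if anything falls off the work surface, if the arm or the gripper's body presses on something with over 40 N, if the wrist force passes 120 N, or if a joint passes its speed limit or range.

## Working session

There is one attempt and no reset: what is moved stays moved. The work goes in short steps, Python scripts to look and compute and a tool call to move; the robot and the scene stay as the last step left them, time stands still between calls to the robot, and variables do not carry over. Pictures are saved under pics/ and viewed, at most 10 in all, crops included, and the job is handed in when it is done.

Besides the shell and the picture viewer there is one more tool, called after "Request:" by a JSON object that holds its "op" and its "data". arm_command: Moves the arm, as the interface text tells. Shift numbers are shares of 25 mm and turn numbers shares of 6 degrees, none past 1 either way. Its arguments: {"type":"object","properties":{"targets":{"type":"array"},"squeeze":{"type":"number"}},"required":["targets"]}

```bash
mkdir -p pics; cat > h.py <<'E'
from cell import *
import numpy as np, cv2
def cloud(im,T=None):
    K=im["intrinsics"];v,u=np.mgrid[0:400,0:640]
    d=np.stack([(u-K[0,2])/K[0,0],(v-K[1,2])/K[1,1]],-1); s=d.copy()
    for _ in range(8): s=d/(1+im["k1"]*(s**2).sum(-1,keepdims=True))
    z=im["range_z"][...,None]
    p=np.concatenate([s*z,z],-1); T=im["T"] if T is None else T
    w=p@T[:3,:3].T+T[:3,3]; w[im["range_z"]==0]=np.nan
    return w
E
python3 - <<'E'
from h import *
s=get_state();print(s)
for n in("scene","top"):
    im=get_image(n);cv2.imwrite(f"pics/{n}.png",im["pixels"][...,::-1]);np.save(n+"_c.npy",cloud(im));np.save(n+"_p.npy",im["pixels"]);print(n,im["T"].round(3).tolist(),im["intrinsics"].tolist(),im["k1"])
E
```

```text
{'time': 0.0, 'joint_positions': array([-1.22799963e+00,  2.38786725e-01, -1.42831654e-02,  1.31921063e+00,
       -2.03530166e-05,  1.57078273e+00]), 'dq': array([-0.00173774, -0.00191323, -0.0002503 , -0.00099201,  0.00014285,
       -0.00016191]), 'joint_efforts': array([ 1.63847151e-03, -5.38780117e+01,  3.46441483e+01,  1.81332888e-02,
       -5.48124797e-05, -1.09042141e-06]), 'ee_pos': array([ 0.17631198, -0.49404652,  0.23066326]), 'ee_rot': array([-7.29488989e-04,  9.85345795e-01,  1.70567033e-01, -1.36594866e-04]), 'contact_force': array([ 0.77581608,  0.10502188, -0.10894652]), 'wrist_torque': array([-0.00915356,  0.02325698, -0.01390354]), 'grasp_force': 0.0, 'opening': 0.9959871017435078}
scene [[-0.603, 0.478, -0.639, 1.285], [0.798, 0.347, -0.493, 0.585], [-0.014, -0.807, -0.59, 0.811], [0.0, 0.0, 0.0, 1.0]] [[420.22102564255334, 0.0, 313.5120088455399], [0.0, 420.22102564255334, 201.10428097308682], [0.0, 0.0, 1.0]] -0.05961964407007053
top [[0.023, -0.987, 0.159, 0.392], [-0.999, -0.019, 0.026, -0.014], [-0.022, -0.159, -0.987, 1.145], [0.0, 0.0, 0.0, 1.0]] [[371.86401951952644, 0.0, 322.0438750897289], [0.0, 371.86401951952644, 201.54453284115377], [0.0, 0.0, 1.0]] -0.08302444017873788
```

View pics/scene.png

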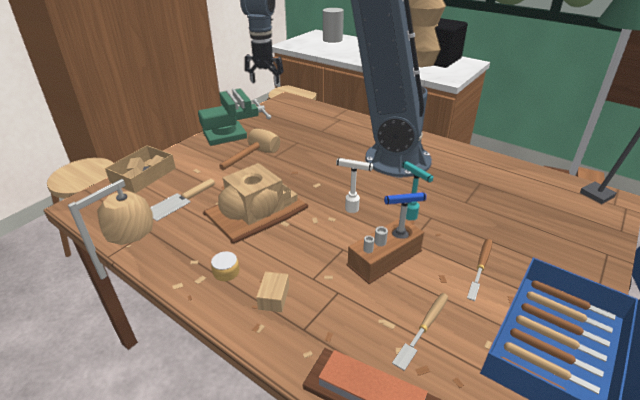

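View pics/top.png

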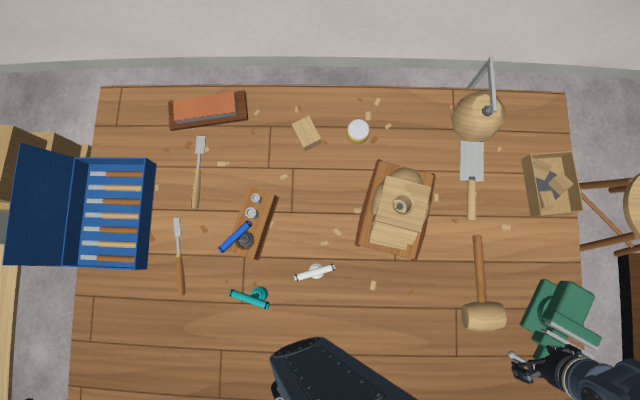

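In the scene view, three things could be the wrench: blue bar (405,198), turquoise (417,175) and white (353,163). In the top view they are at (236,237), (248,298) and (315,272). The blue bar standing in the bored stand fits the description. The blank's bore is at top (401,205), and the mallet, slick and other tools lie clear of it. Next I'll measure and check a close crop.

```bash
python3 - <<'E'
from h import *
for n,box in(("top",(205,265,205,275)),("scene",(375,435,180,215))):
    c=np.load(n+"_c.npy");p=np.load(n+"_p.npy").astype(int)
    m=(p[...,2]>p[...,0]+60)&(p[...,2]>p[...,1]+50)
    b=np.zeros_like(m);b[box[2]:box[3],box[0]:box[1]]=1;m&=b
    w=c[m];w=w[np.isfinite(w[:,0])]
    print(n,"bar n",len(w),"z pct",np.percentile(w[:,2],[5,50,95]).round(3))
    top=w[w[:,2]>np.percentile(w[:,2],95)-.012]
    r=cv2.minAreaRect((top[:,:2]*1000).astype(np.float32));print(r, top.mean(0).round(4))
    # flat tops
    for nm,lo,hi,bx in(("stand",.062,.078,(215,290,180,270) if n=="top" else (340,430,210,285)),("block",.117,.133,(350,445,150,265) if n=="top" else (200,310,160,245))):
        q=np.zeros_like(m);q[bx[2]:bx[3],bx[0]:bx[1]]=1
        k=q&(c[...,2]>lo)&(c[...,2]<hi)&~m
        k=cv2.morphologyEx(k.astype(np.uint8),cv2.MORPH_OPEN,np.ones((2,2)))>0
        w=c[k];print(n,nm,len(w),np.median(w[:,2]).round(4),cv2.minAreaRect((w[:,:2]*1000).astype(np.float32)))
        if nm=="block":
            hh=((~k)&q).astype(np.uint8);no,l,st,ce=cv2.connectedComponentsWithStats(hh)
            for i in range(1,no):
                if 40<st[i,4]<900:
                    e=cv2.dilate((l==i).astype(np.uint8),np.ones((3,3)))>0; e&=k
                    x=c[e][:,:2]; A=np.c_[2*x,np.ones(len(x))]; s=np.linalg.lstsq(A,(x**2).sum(1),rcond=None)[0]
                    print(" hole",st[i].tolist(),ce[i].round(1),"circle",s[:2].round(4),np.sqrt(s[2]+s[0]**2+s[1]**2).round(4))
p=np.load("scene_p.npy").astype(np.uint8);t=np.load("top_p.npy").astype(np.uint8)
a=cv2.resize(p[155:285,330:450],None,fx=3,fy=3);b=cv2.resize(t[180:310,210:340],None,fx=3,fy=3)
cv2.imwrite("pics/crop.png",np.hstack([a,b])[...,::-1])
E
```

```text
top bar n 258 z pct [0.185 0.189 0.192]
((450.732177734375, 236.55532836914062), (16.95232391357422, 106.13311767578125), 44.633888244628906) [0.4505 0.2361 0.189 ]
top stand 1433 nan ((498.09039306640625, 227.91351318359375), (78.10149383544922, 212.62442016601562), 68.97657012939453)
top block 2019 nan ((nan, nan), (0.0, 0.0), 0.0)
 ** On entry to DLASCL parameter number  4 had an illegal value
 ** On entry to DLASCL parameter number  4 had an illegal valueTraceback (most recent call last):
  File "<stdin>", line 21, in <module>
    x, resids, rank, s = _umath_linalg.lstsq(a, b, rcond,
                         ~~~~~~~~~~~~~~~~~~~^^^^^^^^^^^^^
                                             signature=signature)
                                             ^^^^^^^^^^^^^^^^^^^^
    raise LinAlgError("SVD did not converge in Linear Least Squares")
numpy.linalg.LinAlgError: SVD did not converge in Linear Least Squares
```

```bash
python3 - <<'E'
from h import *
for n in("top","scene"):
    c=np.load(n+"_c.npy");p=np.load(n+"_p.npy").astype(int)
    blue=(p[...,2]>p[...,0]+60)&(p[...,2]>p[...,1]+50)
    bx=(205,265,205,275) if n=="top" else (375,435,180,215)
    q=np.zeros_like(blue);q[bx[2]:bx[3],bx[0]:bx[1]]=1
    w=c[blue&q&np.isfinite(c[...,0])]
    top=w[w[:,2]>np.percentile(w[:,2],95)-.008]
    print(n,"bar",np.percentile(w[:,2],[5,50,95]).round(3),cv2.minAreaRect((top[:,:2]*1000).astype(np.float32)))
    for nm,lo,hi,bx in(("stand",.064,.076,(215,290,180,270) if n=="top" else (340,430,210,285)),("block",.119,.131,(350,445,150,265) if n=="top" else (200,310,160,245))):
        q=np.zeros_like(blue);q[bx[2]:bx[3],bx[0]:bx[1]]=1
        k=q&np.isfinite(c[...,2])&(c[...,2]>lo)&(c[...,2]<hi)&~blue
        w=c[k];print(n,nm,len(w),np.median(w[:,2]).round(4),cv2.minAreaRect((w[:,:2]*1000).astype(np.float32)))
        if nm=="block":
            hh=((~k)&q).astype(np.uint8);no,l,st,ce=cv2.connectedComponentsWithStats(hh)
            for i in range(1,no):
                if 40<st[i,4]<900:
                    e=cv2.dilate((l==i).astype(np.uint8),np.ones((3,3)))>0; e&=k
                    x=c[e][:,:2]; A=np.c_[2*x,np.ones(len(x))]; s=np.linalg.lstsq(A,(x**2).sum(1),rcond=None)[0]
                    print(" hole",st[i].tolist(),ce[i].round(1),"circle",s[:2].round(4),np.sqrt(s[2]+s[0]**2+s[1]**2).round(4))
p=np.load("scene_p.npy").astype(np.uint8);t=np.load("top_p.npy").astype(np.uint8)
a=cv2.resize(p[155:285,330:450],None,fx=3,fy=3);b=cv2.resize(t[180:310,210:340],None,fx=3,fy=3)
cv2.imwrite("pics/crop.png",np.hstack([a,b])[...,::-1])
E
```

```text
top bar [0.185 0.189 0.192] ((450.732177734375, 236.55532836914062), (16.95232391357422, 106.13311767578125), 44.633888244628906)
top stand 1396 0.0698 ((501.1643371582031, 222.79824829101562), (87.29742431640625, 202.1021270751953), 73.76151275634766)
top block 1971 0.1249 ((564.212890625, -215.0841522216797), (135.37985229492188, 147.971923828125), 75.97372436523438)
 hole [393, 194, 20, 20, 275] [402.3 203.5] circle [ 0.5557 -0.2107] 0.0286
scene bar [0.174 0.185 0.189] ((453.9278869628906, 238.54754638671875), (19.616294860839844, 103.65219116210938), 46.165348052978516)
scene stand 1129 0.0685 ((500.86163330078125, 225.38906860351562), (87.0851821899414, 204.8447265625), 74.171875)
scene block 923 0.1223 ((560.3313598632812, -209.83209228515625), (134.3587188720703, 139.16087341308594), 75.72968292236328)
 hole [242, 174, 20, 11, 142] [251.7 179.5] circle [ 0.5586 -0.2081] 0.0314
```

View pics/crop.png

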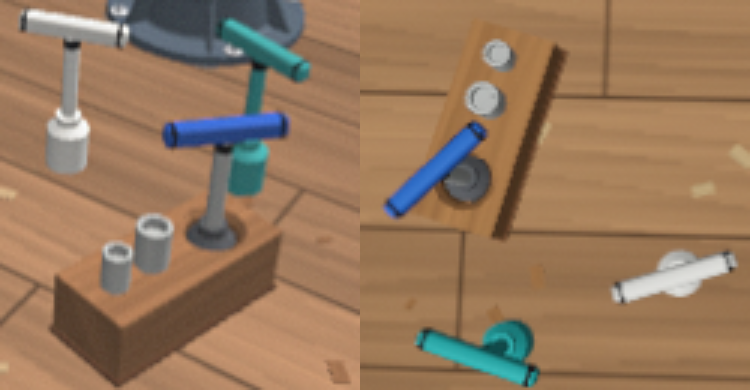

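The crop shows the blue bar at left (225,130), above a dark socket sunk in the stand's bored hole. The white and turquoise ones stand on the bare bench, so blue it is. Next is the wrist camera's geometry, so I can look down the bore on the way past.

```bash
python3 - <<'E'
from h import *
im=get_image("wrist");print(im["hand_eye"].round(3).tolist(),im["intrinsics"].tolist(),im["k1"])
E
```

```text
[[-0.002, -0.956, -0.294, 0.074], [1.0, -0.002, -0.001, 0.001], [0.0, -0.294, 0.956, -0.142], [0.0, 0.0, 0.0, 1.0]] [[309.8156428409367, 0.0, 320.3134767050766], [0.0, 309.8156428409367, 203.13292377567237], [0.0, 0.0, 1.0]] -0.020269944688470185
```

Request:
{"op": "arm_command", "data": {"targets": [[0, 0, -1, -1, -1], [0, 0, -1, -1, -1]], "squeeze": 100}}

```text
time: 0.32
ee_pos: [0.1761, -0.4934, 0.2805]
ee_rot: [-0.002, 0.962, 0.275, -0.0]
contact_force: [0.0, -1.0, -0.0]
opening: 1.002
grasp_force: 0.0
```

```bash
python3 - <<'E'
from h import *
s=get_state();print(s["joint_positions"].round(3),s["ee_pos"],s["ee_rot"].round(3))
E
```

```text
[-1.228  0.228  0.098  1.445  0.     1.357] [ 0.17608433 -0.49339403  0.28050418] [-0.002  0.962  0.275 -0.   ]
```

Request:
{"op": "arm_command", "data": {"targets": [[0.89, -0.09, 0.2, 0, -1], [0.89, -0.09, 0.2, 0, -1], [0.89, -0.09, 0.2, 0, -1], [0.89, -0.09, 0.2, 0, -1], [0.89, -0.09, 0.2, 0, -1], [0.89, -0.09, 0.2, 0, -1], [0.89, -0.09, 0.2, 0, -1], [0.89, -0.09, 0.2, 0, -1], [0.89, -0.09, 0.2, 0, -1], [0.89, -0.09, 0.2, 0, -1]]}}

```text
time: 1.15
ee_pos: [0.3547, -0.3576, 0.2309]
ee_rot: [-0.0, 0.962, 0.273, -0.0]
contact_force: [0.2, 0.4, 0.9]
opening: 1.0
grasp_force: 0.0
```

Request:
{"op": "arm_command", "data": {"targets": [[0.89, -0.09, 0.2, 0, -1], [0.89, -0.09, 0.2, 0, -1], [0.89, -0.09, 0.2, 0, -1], [0.89, -0.09, 0.2, 0, -1], [0.89, -0.09, 0.2, 0, -1], [0.89, -0.09, 0.2, 0, -1], [0.89, -0.09, 0.2, 0, -1], [0.89, -0.09, 0.2, 0, -1], [0, 0, 0, 0, -1], [0, 0, 0, 0, -1]]}}

```text
time: 1.98
ee_pos: [0.4964, -0.249, 0.1906]
ee_rot: [-0.001, 0.962, 0.274, -0.001]
contact_force: [-0.3, 0.2, 0.5]
opening: 1.001
grasp_force: 0.0
```

```bash
cat >> h.py <<'E'
from scipy.spatial.transform import Rotation as Ro
def toolT():
    s=get_state();T=np.eye(4);q=s["ee_rot"];T[:3,:3]=Ro.from_quat([q[1],q[2],q[3],q[0]]).as_matrix();T[:3,3]=s["ee_pos"];return T
def wrist():
    T=toolT();im=get_image("wrist");return im,cloud(im,T@im["hand_eye"])
def circ(x):
    A=np.c_[2*x,np.ones(len(x))];s=np.linalg.lstsq(A,(x**2).sum(1),rcond=None)[0];return s[:2],np.sqrt(s[2]+s[0]**2+s[1]**2)
E
python3 - <<'E'
from h import *
print(toolT().round(4).tolist())
im,c=wrist();np.save("w_c.npy",c);np.save("w_p.npy",im["pixels"])
z=c[...,2];f=np.isfinite(z)
k=f&(abs(z-.125)<.003)
# circle from inner edge: points at rim
d=np.hypot(c[...,0]-.557,c[...,1]+.2095)
pts=c[k&(d<.036)][:,:2];print("top z",np.median(z[k]),len(pts))
h=(f&(z<.12)&(d<.05)).astype(np.uint8)
e=(cv2.dilate((~k&(d<.045)).astype(np.uint8),np.ones((3,3)))>0)&k&(d<.045)
print("rim",circ(c[e][:,:2]))
n=f&(abs(z-.059)<.004)&(d<.03);print("nut",n.sum(),c[n].mean(0),np.median(z[n]))
print("stud",c[f&(abs(z-.069)<.004)&(d<.02)].mean(0))
hull=cv2.convexHull((c[n][:,:2]*1e4).astype(np.int32));print(cv2.contourArea(hull)/100)
r,cl=np.where(d<.04);p=im["pixels"][max(r.min(),0):r.max(),cl.min():cl.max()];print(r.min(),cl.min())
cv2.imwrite("pics/bore.png",cv2.resize(p,None,fx=5,fy=5,interpolation=cv2.INTER_CUBIC)[:590,:790,::-1])
E
```

```text
[[0.8503, 0.5262, -0.0014, 0.4964], [0.5263, -0.8503, 0.0007, -0.249], [-0.0008, -0.0013, -1.0, 0.1906], [0.0, 0.0, 0.0, 1.0]]
top z 0.1242566010064638 3678
rim (array([ 0.55595055, -0.21225446]), np.float64(0.030324886202779493))
nut 737 [ 0.55457633 -0.21268728  0.0579888 ] 0.05793788039687919
stud [ 0.554938   -0.21274232  0.06824443]
1961.69
44 256
```

View pics/bore.png

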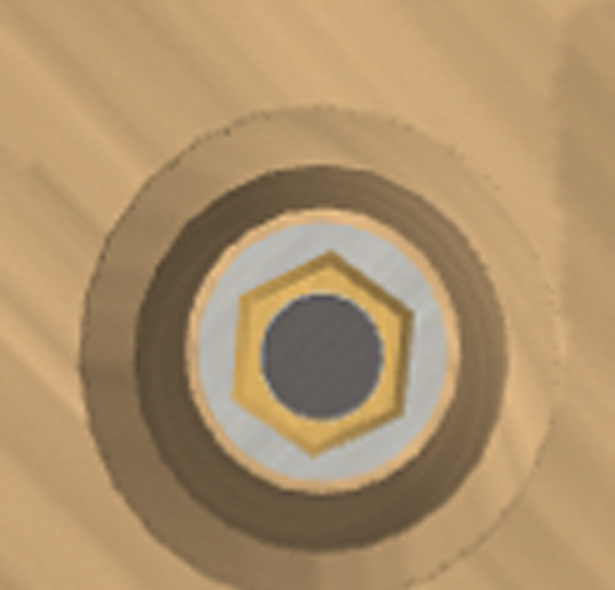

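The view down the bore shows the brass nut, with opposite corners at crop (333,252) and (315,455). That puts the hex corners at about 27° + 60k° in the world, and the bore axis at about (0.5555, -0.2123). Now I'll go to the wrench.

Request:
{"op": "arm_command", "data": {"targets": [[0, 0, -0.5, -1, -1], [0, 0, -0.5, -1, -1], [0, 0, -0.5, -1, -1], [0, 0, -0.5, -1, -1], [0, 0, -0.5, -1, -1], [0, 0, -0.5, -1, -1], [0, 0, 0, -1, -1], [0, 0, 0, -1, -1], [0, 0, 0, -1, -1], [0, 0, 0, -1, -1]]}}

```text
time: 2.87
ee_pos: [0.4953, -0.2507, 0.2668]
ee_rot: [0.0, 0.696, 0.719, -0.0]
contact_force: [0.9, -0.4, -0.3]
opening: 1.001
grasp_force: 0.0
```

Request:
{"op": "arm_command", "data": {"targets": [[0, 0, 0, -1, -1], [0, 0, 0, -1, -1], [0, 0, 0, -1, -1], [0, 0, 0, -1, -1], [0, 0, 0, -1, -1], [0, 0, 0, -1, -1], [0, 0, 0, -1, -1], [0, 0, 0, -0.15, -1], [0.84, 0.69, 0, 0, -1], [0.84, 0.69, 0, 0, -1]]}}

```text
time: 3.7
ee_pos: [0.4906, -0.1966, 0.2661]
ee_rot: [-0.0, 0.389, 0.921, -0.0]
contact_force: [0.3, 0.7, 0.1]
opening: 1.001
grasp_force: 0.0
```

Request:
{"op": "arm_command", "data": {"targets": [[0.84, 0.69, 0, 0, -1], [0.84, 0.69, 0, 0, -1], [0.84, 0.69, 0, 0, -1], [0.84, 0.69, 0, 0, -1], [0.84, 0.69, 0, 0, -1], [0.84, 0.69, 0, 0, -1], [0.84, 0.69, 0, 0, -1], [0.84, 0.69, 0, 0, -1], [0.84, 0.69, 0, 0, -1], [0.84, 0.69, 0, 0, -1]]}}

```text
time: 4.53
ee_pos: [0.4665, 0.0755, 0.2667]
ee_rot: [0.0, 0.388, 0.922, 0.0]
contact_force: [0.2, -0.5, -1.0]
opening: 1.001
grasp_force: 0.0
```

Request:
{"op": "arm_command", "data": {"targets": [[0.84, 0.69, 0, 0, -1], [0.84, 0.69, 0, 0, -1], [0.84, 0.69, 0, 0, -1], [0.84, 0.69, 0, 0, -1], [0, 0, 0, 0, -1], [0, 0, 0, 0, -1]]}}

```text
time: 5.03
ee_pos: [0.4569, 0.1837, 0.2664]
ee_rot: [-0.0, 0.387, 0.922, -0.0]
contact_force: [0.1, 0.7, -0.5]
opening: 0.999
grasp_force: 0.0
```

```bash
cat >> h.py <<'E'
def bar():
    T=toolT();im,c=wrist();p=im["pixels"].astype(int)
    m=(p[...,2]>p[...,0]+60)&(p[...,2]>p[...,1]+50)&np.isfinite(c[...,0])
    m&=(abs(c[...,0]-.452)<.12)&(abs(c[...,1]-.2375)<.12)&(c[...,2]>.1)
    w=c[m];zt=np.percentile(w[:,2],95);w=w[w[:,2]>zt-.006]
    r=cv2.minAreaRect((w[:,:2]*1e3).astype(np.float32));x,y=T[:2,0]
    print("tcp",T[:3,3].round(4),"yaw",np.degrees(np.arctan2(y,x)).round(1),"bar",r,"ztop",zt.round(4),len(w))
    return im
E
python3 -c "
from h import *
im=bar();cv2.imwrite('pics/w1.png',im['pixels'][...,::-1])"
```

```text
tcp [0.4569 0.1837 0.2664] yaw 134.5 bar ((448.849365234375, 236.80825805664062), (16.95053482055664, 107.36268615722656), 44.804283142089844) ztop 0.1902 3271
```

Request:
{"op": "arm_command", "data": {"targets": [[0.86, 0.65, 0, -0.05, -1], [0.86, 0.65, 0, 0, -1], [0, 0, 0, 0, -1], [0, 0, 0.7, 0, -1], [0, 0, 0.7, 0, -1], [0, 0, 0.7, 0, -1], [0, 0, 0.7, 0, -1], [0, 0, 0.7, 0, -1], [0, 0, 0.7, 0, -1], [0, 0, 0, 0, -1]]}}

```text
time: 5.92
ee_pos: [0.4488, 0.2343, 0.1587]
ee_rot: [-0.001, 0.385, 0.923, -0.002]
contact_force: [-0.4, 0.0, 0.3]
opening: 1.002
grasp_force: 0.0
```

```bash
python3 -c "
from h import *
bar()"
```

```text
tcp [0.4488 0.2343 0.1587] yaw 134.7 bar ((442.5941162109375, 243.67364501953125), (17.43132781982422, 90.36382293701172), 44.99723434448242) ztop 0.1899 7536
```

Request:
{"op": "arm_command", "data": {"targets": [[0.07, 0.08, 0, 0, -1], [0, 0, 0, 0, 1], [0, 0, 0, 0, 1], [0, 0, 0, 0, 1], [0, 0, 0, 0, 1], [0, 0, 0, 0, 1], [0, 0, 0, 0, 1], [0, 0, 0, 0, 1], [0, 0, 0, 0, 1], [0, 0, 0, 0, 1]], "squeeze": 110}}

```text
time: 6.8
ee_pos: [0.4502, 0.2392, 0.1618]
ee_rot: [0.0, 0.384, 0.923, 0.0]
contact_force: [-2.3, -2.2, 6.0]
opening: 0.192
grasp_force: 107.8
```

Request:
{"op": "arm_command", "data": {"targets": [[0, 0, 0, 0, 1], [0, 0, 0, 0, 1], [0, 0, -0.4, 0, 1], [0, 0, -0.4, 0, 1]]}}

```text
time: 7.13
ee_pos: [0.4495, 0.239, 0.1813]
ee_rot: [-0.001, 0.384, 0.923, -0.001]
contact_force: [0.4, 0.4, -3.7]
opening: 0.194
grasp_force: 108.0
```

Request:
{"op": "arm_command", "data": {"targets": [[0, 0, -0.5, 0, 1], [0, 0, -0.7, 0, 1], [0, 0, -0.7, 0, 1], [0, 0, -0.7, 0, 1], [0, 0, -0.7, 0, 1], [0, 0, -0.7, 0, 1], [0, 0, -0.7, 0, 1], [0, 0, -0.3, 0, 1], [0, 0, 0, 0, 1], [0, 0, 0, 0, 1]]}}

```text
time: 7.97
ee_pos: [0.4503, 0.2393, 0.3062]
ee_rot: [0.0, 0.384, 0.923, 0.0]
contact_force: [0.5, -0.5, -6.1]
opening: 0.193
grasp_force: 108.2
```

Request:
{"op": "arm_command", "data": {"targets": [[-0.4, -0.25, 0, 0, 1], [-0.7, -0.43, 0, 0, 1], [-0.8, -0.49, 0, 0, 1], [-0.8, -0.49, 0, 0, 1], [-0.8, -0.49, 0, 0, 1], [-0.8, -0.49, 0, 0, 1], [-0.8, -0.49, 0, 0, 1], [-0.8, -0.49, 0, 0, 1], [-0.8, -0.49, 0, 0, 1], [-0.8, -0.49, 0, 0, 1]]}}

```text
time: 8.8
ee_pos: [0.5004, 0.0235, 0.3051]
ee_rot: [-0.001, 0.384, 0.923, -0.0]
contact_force: [0.4, -1.0, -4.8]
opening: 0.19
grasp_force: 108.1
```

Request:
{"op": "arm_command", "data": {"targets": [[-0.8, -0.49, 0, 0, 1], [-0.8, -0.49, 0, 0, 1], [-0.8, -0.49, 0, 0, 1], [-0.8, -0.49, 0, 0, 1], [-0.8, -0.49, 0, 0, 1], [-0.8, -0.49, 0, 0, 1], [-0.8, -0.49, 0, 0, 1], [-0.4, -0.25, 0, 0, 1], [0, 0, 0, -1, 1], [0, 0, 0, -1, 1]]}}

```text
time: 9.63
ee_pos: [0.5409, -0.1471, 0.3049]
ee_rot: [-0.001, 0.284, 0.959, 0.0]
contact_force: [0.2, 0.9, -5.5]
opening: 0.189
grasp_force: 108.1
```

Request:
{"op": "arm_command", "data": {"targets": [[0, 0, 0, 0, 1], [0, 0, 0, 0, 1], [0, 0, 0, 0, 1]]}}

```text
time: 9.88
ee_pos: [0.5411, -0.1458, 0.3059]
ee_rot: [-0.0, 0.287, 0.958, 0.0]
contact_force: [0.8, 1.0, -4.4]
opening: 0.193
grasp_force: 108.1
```

```bash
python3 - <<'E'
from h import *
T=toolT();print(T.round(4).tolist(),get_state()["contact_force"].round(1),get_state()["joint_positions"].round(2))
im=get_image("scene");c=cloud(im);np.save("s2_c.npy",c);np.save("s2_p.npy",im["pixels"])
d=np.hypot(c[...,0]-T[0,3],c[...,1]-T[1,3])
for lo,hi in((.21,.27),(.16,.195)):
    m=(d<.04)&(c[...,2]>lo)&(c[...,2]<hi)
    print(lo,m.sum(),"centroid",np.nanmean(c[m],0).round(4),"min/max",np.nanmin(c[m],0).round(3),np.nanmax(c[m],0).round(3))
    if m.sum()>20: print(circ(c[m][:,:2]))
r,cl=np.where((d<.06)&(c[...,2]>.11));print(r.min(),r.max(),cl.min(),cl.max())
p=im["pixels"][r.min():r.max()+25,cl.min()-20:cl.max()+20];k=min(580/p.shape[0],780/p.shape[1])
cv2.imwrite("pics/s2.png",cv2.resize(p,None,fx=k,fy=k)[...,::-1])
E
```

```text
[[-0.8355, 0.5496, -0.0009, 0.5411], [0.5496, 0.8355, 0.0003, -0.1458], [0.0009, -0.0002, -1.0, 0.3059], [0.0, 0.0, 0.0, 1.0]] [ 0.8  1.  -4.4] [-0.26  0.29  0.25  1.53  0.    0.32]
0.21 133 centroid [ 0.5478 -0.1406  0.2361] min/max [ 0.532 -0.158  0.21 ] [ 0.557 -0.131  0.27 ]
(array([ 0.54536904, -0.14334161]), np.float64(0.007908328241351851))
0.16 156 centroid [ 0.5555 -0.1334  0.1777] min/max [ 0.532 -0.157  0.161] [ 0.567 -0.121  0.195]
(array([ 0.54515197, -0.14294457]), np.float64(0.019563924199169924))
0 195 230 285
```

View pics/s2.png

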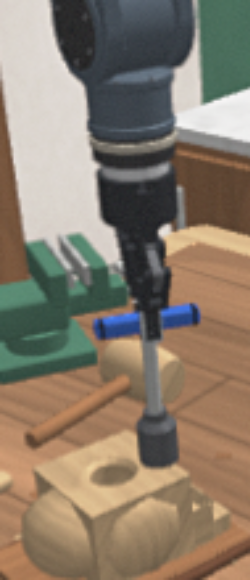

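The wrench hangs upright, its socket at crop (158,440) still short of the bore at (115,470). The remaining shift is about (+14, -66) mm.

Request:
{"op": "arm_command", "data": {"targets": [[-0.64, -0.63, 0, 0, 1], [-0.64, -0.63, 0, 0, 1], [-0.64, -0.63, 0, 0, 1], [0, 0, 0, 0, 1], [0, 0, 0, 0, 1], [0, 0, 0.4, 0, 1], [0, 0, 0.4, 0, 1], [0, 0, 0.3, 0, 1], [0, 0, 0.2, 0, 1], [0, 0, 0, 0, 1]]}}

```text
time: 10.77
ee_pos: [0.5553, -0.211, 0.2728]
ee_rot: [-0.001, 0.285, 0.958, 0.0]
contact_force: [-0.4, -0.3, -4.9]
opening: 0.191
grasp_force: 108.3
```

```bash
cat >> h.py <<'E'
def st():
    s=get_state();T=toolT();print("t",s["time"],"pos",s["ee_pos"].round(4),"yaw",np.degrees(np.arctan2(T[1,0],T[0,0])).round(2),"F",s["contact_force"].round(1),"M",s["wrist_torque"].round(3),"op",round(s["opening"],3),"j6",s["joint_positions"][5].round(2))
E
python3 - <<'E'
from h import *
st()
T=toolT();im=get_image("scene");c=cloud(im)
d=np.hypot(c[...,0]-T[0,3],c[...,1]-T[1,3])
m=(d<.03)&(c[...,2]>.18)&(c[...,2]<.24);print("shaft",circ(c[m][:,:2]))
m=(d<.04)&(c[...,2]>.13)&(c[...,2]<.15);print("socket",m.sum(),circ(c[m][:,:2]))
E
```

```text
t 10.7667 pos [ 0.5553 -0.211   0.2728] yaw 146.85 F [-0.4 -0.3 -4.9] M [0.038 0.007 0.04 ] op 0.191 j6 0.22
shaft (array([ 0.55977761, -0.20870132]), np.float64(0.007521522894199102))
socket 87 (array([ 0.55876877, -0.20890753]), np.float64(0.020267282689099175))
```

Request:
{"op": "arm_command", "data": {"targets": [[0, 0, 0.25, 0, 1], [0, 0, 0.25, 0, 1], [0, 0, 0.25, 0, 1], [0, 0, 0.25, 0, 1]]}}

```text
time: 11.15
ee_pos: [0.5558, -0.2117, 0.2481]
ee_rot: [-0.0, 0.285, 0.958, 0.0]
contact_force: [-0.2, -0.5, -4.4]
opening: 0.192
grasp_force: 108.3
```

```bash
python3 -c "
from h import *
st()"
```

```text
t 11.15 pos [ 0.5558 -0.2117  0.2481] yaw 146.84 F [-0.2 -0.5 -4.4] M [ 0.037 -0.053 -0.018] op 0.192 j6 0.21
```

Request:
{"op": "arm_command", "data": {"targets": [[0, 0, 0.25, 0, 1], [0, 0, 0.25, 0, 1], [0, 0, 0.25, 0, 1], [0, 0, 0.25, 0, 1], [0, 0, 0.25, 0, 1], [0, 0, 0.1, 0, 1], [0, 0, 0, 0, 1]]}}

```text
time: 11.73
ee_pos: [0.5555, -0.2116, 0.2142]
ee_rot: [-0.001, 0.285, 0.958, 0.0]
contact_force: [-0.3, 1.3, -4.6]
opening: 0.189
grasp_force: 108.3
```

Request:
{"op": "arm_command", "data": {"targets": [[0, 0, 0.08, 0, 1], [0, 0, 0.08, 0, 1], [0, 0, 0.08, 0, 1], [0, 0, 0, 0, 1]]}}

```text
time: 12.07
ee_pos: [0.5557, -0.2117, 0.2087]
ee_rot: [-0.0, 0.285, 0.958, 0.0]
contact_force: [0.2, 0.4, -4.7]
opening: 0.187
grasp_force: 108.3
```

Request:
{"op": "arm_command", "data": {"targets": [[0, 0, 0.06, 0, 1], [0, 0, 0.06, 0, 1], [0, 0, 0, 0, 1]]}}

```text
time: 12.32
ee_pos: [0.5557, -0.2117, 0.2058]
ee_rot: [-0.0, 0.285, 0.958, 0.0]
contact_force: [-0.4, -0.9, -4.5]
opening: 0.193
grasp_force: 108.3
```

Request:
{"op": "arm_command", "data": {"targets": [[0, 0, 0.06, 0, 1], [0, 0, 0, 0, 1]]}}

```text
time: 12.48
ee_pos: [0.5557, -0.2117, 0.2043]
ee_rot: [-0.0, 0.285, 0.958, 0.0]
contact_force: [0.3, 0.1, -4.9]
opening: 0.191
grasp_force: 108.3
```

Request:
{"op": "arm_command", "data": {"targets": [[0, 0, 0.06, 0, 1], [0, 0, 0, 0, 1]]}}

```text
time: 12.65
ee_pos: [0.5559, -0.2118, 0.2032]
ee_rot: [0.0, 0.285, 0.958, 0.0]
contact_force: [-0.0, -0.3, -2.5]
opening: 0.191
grasp_force: 108.9
```

Request:
{"op": "arm_command", "data": {"targets": [[0, 0, 0.06, 0, 1], [0, 0, 0, 0, 1]]}}

```text
time: 12.82
ee_pos: [0.5558, -0.2116, 0.2016]
ee_rot: [0.0, 0.285, 0.958, 0.0]
contact_force: [-0.9, 0.4, -3.7]
opening: 0.191
grasp_force: 108.3
```

Request:
{"op": "arm_command", "data": {"targets": [[0, 0, 0.06, 0, 1], [0, 0, 0, 0, 1]]}}

```text
time: 12.98
ee_pos: [0.5555, -0.2116, 0.1995]
ee_rot: [-0.0, 0.285, 0.958, 0.0]
contact_force: [-0.5, 0.0, -4.7]
opening: 0.186
grasp_force: 108.3
```

```bash
python3 -c "
from h import *
st()"
```

```text
t 12.9833 pos [ 0.5555 -0.2116  0.1995] yaw 146.84 F [-0.5  0.  -4.7] M [ 0.229 -0.009 -0.03 ] op 0.186 j6 0.21
```

Request:
{"op": "arm_command", "data": {"targets": [[0, 0, 0.06, 0, 1], [0, 0, 0.06, 0, 1], [0, 0, 0, 0, 1]]}}

```text
time: 13.23
ee_pos: [0.5556, -0.2116, 0.1965]
ee_rot: [-0.0, 0.285, 0.958, 0.0]
contact_force: [-0.4, 0.6, -4.8]
opening: 0.189
grasp_force: 108.3
```

Request:
{"op": "arm_command", "data": {"targets": [[0, 0, 0.06, 0, 1], [0, 0, 0, 0, 1]]}}

```text
time: 13.4
ee_pos: [0.5557, -0.2117, 0.1952]
ee_rot: [-0.0, 0.285, 0.958, 0.0]
contact_force: [0.1, 0.9, -5.5]
opening: 0.195
grasp_force: 108.3
```

Request:
{"op": "arm_command", "data": {"targets": [[0, 0, 0.05, 0, 1], [0, 0, 0, 0, 1]]}}

```text
time: 13.57
ee_pos: [0.5557, -0.2117, 0.194]
ee_rot: [-0.0, 0.285, 0.958, 0.0]
contact_force: [0.2, 0.8, -5.7]
opening: 0.192
grasp_force: 108.3
```

Request:
{"op": "arm_command", "data": {"targets": [[0, 0, 0.05, 0, 1], [0, 0, 0, 0, 1]]}}

```text
time: 13.73
ee_pos: [0.5558, -0.2117, 0.1929]
ee_rot: [-0.0, 0.285, 0.958, 0.0]
contact_force: [-0.2, 0.8, -5.0]
opening: 0.19
grasp_force: 108.3
```

Request:
{"op": "arm_command", "data": {"targets": [[0, 0, 0.05, 0, 1], [0, 0, 0, 0, 1]]}}

```text
time: 13.9
ee_pos: [0.5558, -0.2117, 0.1916]
ee_rot: [-0.0, 0.285, 0.958, 0.0]
contact_force: [-0.7, 1.8, -4.2]
opening: 0.192
grasp_force: 108.3
```

Request:
{"op": "arm_command", "data": {"targets": [[0, 0, 0.05, 0, 1], [0, 0, 0, 0, 1]]}}

```text
time: 14.07
ee_pos: [0.5558, -0.2117, 0.1903]
ee_rot: [-0.0, 0.285, 0.958, 0.0]
contact_force: [-1.4, 1.7, -5.1]
opening: 0.187
grasp_force: 108.3
```

Request:
{"op": "arm_command", "data": {"targets": [[0, 0, 0.03, 0, 1], [0, 0, 0, 0, 1]]}}

```text
time: 14.23
ee_pos: [0.5558, -0.2118, 0.1899]
ee_rot: [0.0, 0.285, 0.958, -0.0]
contact_force: [-1.4, 1.1, -2.1]
opening: 0.192
grasp_force: 108.7
```

Request:
{"op": "arm_command", "data": {"targets": [[0, 0, 0, 0.5, 1], [0, 0, 0, 0.5, 1], [0, 0, 0, 0.5, 1], [0, 0, 0, 0.5, 1], [0, 0, 0, 0, 1]]}}

```text
time: 14.65
ee_pos: [0.5557, -0.2116, 0.1899]
ee_rot: [-0.0, 0.385, 0.923, 0.0]
contact_force: [-1.5, 2.4, -1.5]
opening: 0.195
grasp_force: 108.7
```

```bash
python3 -c "
from h import *
st()"
```

```text
t 14.65 pos [ 0.5557 -0.2116  0.1899] yaw 134.72 F [-1.5  2.4 -1.5] M [0.679 0.398 0.011] op 0.195 j6 0.43
```

Request:
{"op": "arm_command", "data": {"targets": [[0, 0, 0, 0.5, 1], [0, 0, 0, 0.5, 1], [0, 0, 0, 0, 1]]}}

```text
time: 14.9
ee_pos: [0.5558, -0.2116, 0.1899]
ee_rot: [-0.0, 0.432, 0.902, 0.0]
contact_force: [-1.5, 2.9, -2.4]
opening: 0.192
grasp_force: 108.7
```

```bash
python3 -c "
from h import *
st()"
```

```text
t 14.9 pos [ 0.5558 -0.2116  0.1899] yaw 128.82 F [-1.5  2.9 -2.4] M [0.748 0.385 0.054] op 0.192 j6 0.53
```

Request:
{"op": "arm_command", "data": {"targets": [[0, 0, 0, 0.5, 1], [0, 0, 0, 0.5, 1], [0, 0, 0, 0, 1]]}}

```text
time: 15.15
ee_pos: [0.5558, -0.2117, 0.1899]
ee_rot: [0.0, 0.478, 0.878, 0.0]
contact_force: [-0.5, 1.9, -1.4]
opening: 0.194
grasp_force: 108.7
```

```bash
python3 -c "
from h import *
st()"
```

```text
t 15.15 pos [ 0.5558 -0.2117  0.1899] yaw 122.87 F [-0.5  1.9 -1.4] M [ 0.732  0.302 -0.041] op 0.194 j6 0.63
```

Request:
{"op": "arm_command", "data": {"targets": [[0, 0, 0, 0.5, 1], [0, 0, 0, 0.3, 1]]}}

```text
time: 15.32
ee_pos: [0.5559, -0.2117, 0.1899]
ee_rot: [0.0, 0.514, 0.858, 0.0]
contact_force: [-1.1, 2.8, -1.8]
opening: 0.19
grasp_force: 108.7
```

```bash
python3 -c "
from h import *
st()"
```

```text
t 15.3167 pos [ 0.5559 -0.2117  0.1899] yaw 118.14 F [-1.1  2.8 -1.8] M [0.631 0.26  0.251] op 0.19 j6 0.72
```

Request:
{"op": "arm_command", "data": {"targets": [[0, 0, 0, 0.4, 1], [0, 0, 0, 0.4, 1]]}}

```text
time: 15.48
ee_pos: [0.5559, -0.2117, 0.1899]
ee_rot: [0.0, 0.549, 0.836, 0.0]
contact_force: [-0.5, 3.0, -1.7]
opening: 0.188
grasp_force: 108.7
```

```bash
python3 -c "
from h import *
st()"
```

```text
t 15.4833 pos [ 0.5559 -0.2117  0.1899] yaw 113.38 F [-0.5  3.  -1.7] M [0.721 0.28  0.252] op 0.188 j6 0.8
```

Request:
{"op": "arm_command", "data": {"targets": [[0, 0, 0, 0.4, 1]]}}

```text
time: 15.57
ee_pos: [0.5559, -0.2117, 0.1899]
ee_rot: [0.0, 0.567, 0.824, 0.0]
contact_force: [0.1, 2.2, -1.0]
opening: 0.195
grasp_force: 108.7
```

```bash
python3 -c "
from h import *
st()"
```

```text
t 15.5667 pos [ 0.5559 -0.2117  0.1899] yaw 110.97 F [ 0.1  2.2 -1. ] M [0.671 0.202 0.29 ] op 0.195 j6 0.84
```

Request:
{"op": "arm_command", "data": {"targets": [[0, 0, 0, 0.4, 1], [0, 0, 0, 0.4, 1]]}}

```text
time: 15.73
ee_pos: [0.556, -0.2117, 0.1899]
ee_rot: [0.0, 0.601, 0.8, 0.0]
contact_force: [-0.4, 1.5, -1.1]
opening: 0.191
grasp_force: 108.7
```

```bash
python3 -c "
from h import *
st()"
```

```text
t 15.7333 pos [ 0.556  -0.2117  0.1899] yaw 106.17 F [-0.4  1.5 -1.1] M [0.676 0.22  0.263] op 0.191 j6 0.92
```

Request:
{"op": "arm_command", "data": {"targets": [[0, 0, 0, 0.4, 1], [0, 0, 0, 0.4, 1]]}}

```text
time: 15.9
ee_pos: [0.556, -0.2118, 0.1899]
ee_rot: [0.0, 0.634, 0.774, 0.0]
contact_force: [-0.2, 1.7, -2.8]
opening: 0.192
grasp_force: 108.7
```

```bash
python3 -c "
from h import *
st()"
```

```text
t 15.9 pos [ 0.556  -0.2118  0.1899] yaw 101.37 F [-0.2  1.7 -2.8] M [0.679 0.151 0.245] op 0.192 j6 1.01
```

Steady drag at about 0.25 N m, so the nut is still running down.

Request:
{"op": "arm_command", "data": {"targets": [[0, 0, 0, 0.4, 1], [0, 0, 0, 0.4, 1]]}}

```text
time: 16.07
ee_pos: [0.556, -0.2118, 0.1899]
ee_rot: [0.0, 0.665, 0.746, 0.0]
contact_force: [-0.5, 2.4, -2.5]
opening: 0.191
grasp_force: 108.7
```

```bash
python3 -c "
from h import *
st()"
```

```text
t 16.0667 pos [ 0.556  -0.2118  0.1899] yaw 96.57 F [-0.5  2.4 -2.5] M [0.619 0.073 0.337] op 0.191 j6 1.09
```

Request:
{"op": "arm_command", "data": {"targets": [[0, 0, 0, 0.4, 1], [0, 0, 0, 0.4, 1]]}}

```text
time: 16.23
ee_pos: [0.5561, -0.2118, 0.1899]
ee_rot: [0.0, 0.696, 0.718, 0.0]
contact_force: [-0.3, 1.7, -2.2]
opening: 0.186
grasp_force: 108.7
```

```bash
python3 -c "
from h import *
st()"
```

```text
t 16.2333 pos [ 0.5561 -0.2118  0.1899] yaw 91.79 F [-0.3  1.7 -2.2] M [0.626 0.034 0.436] op 0.186 j6 1.18
```

Request:
{"op": "arm_command", "data": {"targets": [[0, 0, 0, 0.4, 1]]}}

```text
time: 16.32
ee_pos: [0.5561, -0.2118, 0.1899]
ee_rot: [0.0, 0.711, 0.703, 0.0]
contact_force: [-0.7, 2.0, -1.3]
opening: 0.19
grasp_force: 108.7
```

```bash
python3 -c "
from h import *
st()"
```

```text
t 16.3167 pos [ 0.5561 -0.2118  0.1899] yaw 89.39 F [-0.7  2.  -1.3] M [0.555 0.032 0.46 ] op 0.19 j6 1.22
```

Request:
{"op": "arm_command", "data": {"targets": [[0, 0, 0, 0.3, 1]]}}

```text
time: 16.4
ee_pos: [0.5561, -0.2118, 0.1899]
ee_rot: [0.0, 0.722, 0.692, 0.0]
contact_force: [-0.1, 1.4, -2.1]
opening: 0.184
grasp_force: 108.7
```

```bash
python3 -c "
from h import *
st()"
```

```text
t 16.4 pos [ 0.5561 -0.2118  0.1899] yaw 87.58 F [-0.1  1.4 -2.1] M [0.509 0.018 0.539] op 0.184 j6 1.25
```

Request:
{"op": "arm_command", "data": {"targets": [[0, 0, 0, 0, 1], [0, 0, 0, 0, 1], [0, 0, 0, 0, 1]]}}

```text
time: 16.65
ee_pos: [0.5561, -0.2118, 0.1899]
ee_rot: [0.0, 0.722, 0.692, 0.0]
contact_force: [0.1, 2.3, -2.1]
opening: 0.19
grasp_force: 108.7
```

```bash
python3 -c "
from h import *
st()"
```

```text
t 16.65 pos [ 0.5561 -0.2118  0.1899] yaw 87.6 F [ 0.1  2.3 -2.1] M [ 0.489 -0.102  0.342] op 0.19 j6 1.25
```

Request:
{"op": "arm_command", "data": {"targets": [[0, 0, 0, 0.3, 1]]}}

```text
time: 16.73
ee_pos: [0.5561, -0.2118, 0.1899]
ee_rot: [0.0, 0.733, 0.681, 0.0]
contact_force: [0.4, 2.1, -1.7]
opening: 0.188
grasp_force: 108.8
```

```bash
python3 -c "
from h import *
st()"
```

```text
t 16.7333 pos [ 0.5561 -0.2118  0.1899] yaw 85.8 F [ 0.4  2.1 -1.7] M [ 0.48  -0.111  0.557] op 0.188 j6 1.28
```

Request:
{"op": "arm_command", "data": {"targets": [[0, 0, 0, 0, 1], [0, 0, 0, 0, 1], [0, 0, 0, 0, 1]]}}

```text
time: 16.98
ee_pos: [0.556, -0.2118, 0.1899]
ee_rot: [0.0, 0.733, 0.68, 0.0]
contact_force: [-0.1, 1.0, -2.1]
opening: 0.194
grasp_force: 108.8
```

Request:
{"op": "arm_command", "data": {"targets": [[0, 0, 0, -0.4, 1], [0, 0, 0, -0.4, 1], [0, 0, 0, 0, 1], [0, 0, 0, 0, 1]]}}

```text
time: 17.32
ee_pos: [0.5559, -0.2118, 0.1899]
ee_rot: [0.0, 0.705, 0.71, 0.0]
contact_force: [-0.5, 1.8, -1.6]
opening: 0.193
grasp_force: 108.8
```

```bash
python3 -c "
from h import *
st()"
```

```text
t 17.3167 pos [ 0.5559 -0.2118  0.1899] yaw 90.41 F [-0.5  1.8 -1.6] M [ 0.515 -0.271  0.227] op 0.193 j6 1.2
```

Request:
{"op": "arm_command", "data": {"targets": [[0, 0, 0, -0.4, 1], [0, 0, 0, -0.4, 1], [0, 0, 0, 0, 1], [0, 0, 0, 0, 1]]}}

```text
time: 17.65
ee_pos: [0.5559, -0.2119, 0.1898]
ee_rot: [0.0, 0.675, 0.738, 0.0]
contact_force: [0.6, 1.3, -1.6]
opening: 0.195
grasp_force: 108.8
```

```bash
python3 -c "
from h import *
st()"
```

```text
t 17.65 pos [ 0.5559 -0.2119  0.1898] yaw 95.12 F [ 0.6  1.3 -1.6] M [ 0.364 -0.158  0.144] op 0.195 j6 1.12
```

Request:
{"op": "arm_command", "data": {"targets": [[0, 0, 0, -0.4, 1], [0, 0, 0, 0, 1], [0, 0, 0, 0, 1]]}}

```text
time: 17.9
ee_pos: [0.5558, -0.2119, 0.1899]
ee_rot: [0.0, 0.659, 0.752, -0.0]
contact_force: [0.2, 0.9, -1.9]
opening: 0.195
grasp_force: 108.7
```

```bash
python3 -c "
from h import *
st()"
```

```text
t 17.9 pos [ 0.5558 -0.2119  0.1899] yaw 97.5 F [ 0.2  0.9 -1.9] M [ 0.343 -0.107 -0.12 ] op 0.195 j6 1.08
```

Request:
{"op": "arm_command", "data": {"targets": [[0, 0, -0.04, 0.1, 1], [0, 0, -0.1, 0, 1], [0, 0, 0, 0, 1]]}}

```text
time: 18.15
ee_pos: [0.5557, -0.2118, 0.1934]
ee_rot: [-0.0, 0.663, 0.749, -0.0]
contact_force: [0.5, 0.2, -4.8]
opening: 0.191
grasp_force: 108.3
```

```bash
python3 -c "
from h import *
st()"
```

```text
t 18.15 pos [ 0.5557 -0.2118  0.1934] yaw 96.98 F [ 0.5  0.2 -4.8] M [0.312 0.023 0.21 ] op 0.191 j6 1.08
```

Request:
{"op": "arm_command", "data": {"targets": [[0, 0, -0.3, 0, 1], [0, 0, -0.4, 0, 1], [0, 0, -0.5, 0, 1], [0, 0, -0.6, 0, 1], [0, 0, -0.6, 0, 1], [0, 0, -0.7, 0, 1], [0, 0, -0.7, 0, 1], [0, 0, -0.7, 0, 1], [0, 0, 0, 0, 1], [0, 0, 0, 0, 1]]}}

```text
time: 18.98
ee_pos: [0.5562, -0.2121, 0.3069]
ee_rot: [0.001, 0.662, 0.749, 0.0]
contact_force: [-0.2, 0.8, -4.7]
opening: 0.189
grasp_force: 108.4
```

```bash
python3 - <<'E'
from h import *
st();T=toolT();im=get_image("scene");c=cloud(im)
d=np.hypot(c[...,0]-T[0,3],c[...,1]-T[1,3])
for lo,hi in((.21,.27),(.16,.19)):
    m=(d<.04)&(c[...,2]>lo)&(c[...,2]<hi);print(lo,m.sum(),circ(c[m][:,:2]))
p=im["pixels"].astype(int);m=(p[...,2]>p[...,0]+60)&(p[...,2]>p[...,1]+50)&(d<.08)&(c[...,2]>.25);w=c[m];print(cv2.fitLine((w[:,:2]*1e3).astype(np.float32),2,0,.01,.01).ravel(),np.percentile(w[:,2],95))
E
```

```text
t 18.9833 pos [ 0.5562 -0.2121  0.3069] yaw 97.03 F [-0.2  0.8 -4.7] M [ 0.003  0.003 -0.011] op 0.189 j6 1.08
0.21 127 (array([ 0.56020922, -0.20738549]), np.float64(0.0070391792673714865))
0.16 133 (array([ 0.55830727, -0.21043421]), np.float64(0.02051786107268445))
[ 1.8390930e-01 -9.8294324e-01  5.6119989e+02 -1.9647836e+02] 0.33370494008833923
```

Released and lifted clear. Carrying it back to the stand.

Request:
{"op": "arm_command", "data": {"targets": [[0.5, -0.06, 0, 0, 1], [0.8, -0.09, 0, 0, 1], [0.95, -0.1, 0, 0, 1], [0.95, -0.1, 0, 0, 1], [0.95, -0.1, 0, 0, 1], [0.95, -0.1, 0, 0, 1], [0.95, -0.1, 0, 0, 1], [0.95, -0.1, 0, 0, 1], [0.95, -0.1, 0, 0, 1], [0.95, -0.1, 0, 0, 1]]}}

```text
time: 19.87
ee_pos: [0.5036, 0.0076, 0.3047]
ee_rot: [-0.001, 0.662, 0.749, -0.001]
contact_force: [0.5, -0.2, -4.0]
opening: 0.19
grasp_force: 108.3
```

Request:
{"op": "arm_command", "data": {"targets": [[0.95, -0.1, 0, 0, 1], [0.95, -0.1, 0, 0, 1], [0.95, -0.1, 0, 0, 1], [0.95, -0.1, 0, 0, 1], [0.95, -0.1, 0, 0, 1], [0.95, -0.1, 0, 0, 1], [0.95, -0.1, 0, 0, 1], [0.95, -0.1, 0, 0, 1], [0.95, -0.1, 0, 0, 1], [0.6, -0.07, 0, 0, 1]]}}

```text
time: 20.7
ee_pos: [0.4512, 0.232, 0.3047]
ee_rot: [-0.001, 0.662, 0.75, -0.001]
contact_force: [0.5, 0.3, -4.5]
opening: 0.187
grasp_force: 108.3
```

Request:
{"op": "arm_command", "data": {"targets": [[0.35, -0.04, 0, 0, 1], [0, 0, 0, 0, 1], [0, 0, 0, 0, 1], [0, 0, 0, 0, 1]]}}

```text
time: 21.03
ee_pos: [0.4506, 0.238, 0.3055]
ee_rot: [0.0, 0.662, 0.749, -0.0]
contact_force: [-0.2, -0.3, -3.6]
opening: 0.189
grasp_force: 108.3
```

```bash
python3 - <<'E'
from h import *
st();T=toolT()
for n in("scene","top"):
    im=get_image(n);c=cloud(im);z=c[...,2]
    d=np.hypot(c[...,0]-T[0,3],c[...,1]-T[1,3])
    for lo,hi in((.21,.27),(.163,.195)):
        m=(d<.04)&(z>lo)&(z<hi)
        if m.sum()>20: print(n,lo,m.sum(),circ(c[m][:,:2]))
    # hole: stand top edge pixels around it
    k=np.isfinite(z)&(abs(z-.0695)<.004)
    h=np.isfinite(z)&(z<.062)&(np.hypot(c[...,0]-.451,c[...,1]-.238)<.03)
    e=(cv2.dilate(h.astype(np.uint8),np.ones((5,5)))>0)&k&(np.hypot(c[...,0]-.451,c[...,1]-.238)<.04)
    print(n,"hole",h.sum(),e.sum(),circ(c[e][:,:2]) if e.sum()>10 else "")
E
```

```text
t 21.0333 pos [0.4506 0.238  0.3055] yaw 97.02 F [-0.2 -0.3 -3.6] M [-0.059  0.003 -0.008] op 0.189 j6 1.93
scene 0.21 164 (array([0.45346173, 0.24001994]), np.float64(0.007738353680146529))
scene 0.163 182 (array([0.45148048, 0.23960881]), np.float64(0.020904190350769077))
scene hole 165 98 (array([0.45401312, 0.23983447]), np.float64(0.031384487687448566))
top 0.21 61 (array([0.44657679, 0.2323958 ]), np.float64(0.007209949128801925))
top 0.163 41 (array([0.4511727 , 0.23655121]), np.float64(0.021836140021239642))
top hole 145 81 (array([0.4507675 , 0.23518742]), np.float64(0.02952949178064375))
```

Request:
{"op": "arm_command", "data": {"targets": [[0, 0.04, 0.5, 0, 1], [0, 0, 0.6, 0, 1], [0, 0, 0.6, 0, 1], [0, 0, 0.6, 0, 1], [0, 0, 0.6, 0, 1], [0, 0, 0.4, 0, 1], [0, 0, 0.2, 0, 1], [0, 0, 0.2, 0, 1], [0, 0, 0, 0, 1]]}}

```text
time: 21.88
ee_pos: [0.4517, 0.2386, 0.2129]
ee_rot: [-0.0, 0.663, 0.749, -0.0]
contact_force: [-0.7, -0.5, -4.4]
opening: 0.192
grasp_force: 108.2
```

Request:
{"op": "arm_command", "data": {"targets": [[0, 0, 0.2, 0, 1], [0, 0, 0.2, 0, 1], [0, 0, 0.2, 0, 1], [0, 0, 0, 0, 1]]}}

```text
time: 22.22
ee_pos: [0.4514, 0.2387, 0.1974]
ee_rot: [-0.0, 0.662, 0.749, -0.0]
contact_force: [-0.7, -0.4, -4.6]
opening: 0.188
grasp_force: 108.2
```

In the hole without contact; 35 mm to go.

Request:
{"op": "arm_command", "data": {"targets": [[0, 0, 0.2, 0, 1], [0, 0, 0.2, 0, 1], [0, 0, 0.2, 0, 1], [0, 0, 0.2, 0, 1], [0, 0, 0.2, 0, 1], [0, 0, 0.15, 0, 1], [0, 0, 0, 0, 1]]}}

```text
time: 22.8
ee_pos: [0.4514, 0.2387, 0.1686]
ee_rot: [-0.0, 0.662, 0.749, -0.001]
contact_force: [0.2, -0.2, -4.8]
opening: 0.192
grasp_force: 108.2
```

Request:
{"op": "arm_command", "data": {"targets": [[0, 0, 0.05, 0, 1], [0, 0, 0.05, 0, 1], [0, 0, 0, 0, 1]]}}

```text
time: 23.05
ee_pos: [0.4518, 0.2389, 0.167]
ee_rot: [-0.0, 0.662, 0.749, 0.0]
contact_force: [0.4, 0.8, -4.0]
opening: 0.189
grasp_force: 108.2
```

Request:
{"op": "arm_command", "data": {"targets": [[0, 0, 0.04, 0, 1], [0, 0, 0, 0, 1]]}}

```text
time: 23.22
ee_pos: [0.4518, 0.2389, 0.1661]
ee_rot: [-0.0, 0.662, 0.749, 0.0]
contact_force: [-0.4, -0.8, -5.2]
opening: 0.19
grasp_force: 108.2
```

Request:
{"op": "arm_command", "data": {"targets": [[0, 0, 0.05, 0, 1], [0, 0, 0.05, 0, 1], [0, 0, 0, 0, 1]]}}

```text
time: 23.47
ee_pos: [0.4517, 0.2388, 0.1633]
ee_rot: [-0.0, 0.662, 0.749, -0.0]
contact_force: [-0.1, -1.0, -4.3]
opening: 0.19
grasp_force: 108.2
```

Request:
{"op": "arm_command", "data": {"targets": [[0, 0, 0.04, 0, 1], [0, 0, 0, 0, 1]]}}

```text
time: 23.63
ee_pos: [0.4517, 0.2388, 0.1624]
ee_rot: [-0.0, 0.662, 0.749, -0.0]
contact_force: [0.5, 0.0, -4.3]
opening: 0.191
grasp_force: 108.2
```

Request:
{"op": "arm_command", "data": {"targets": [[0, 0, 0.03, 0, 1], [0, 0, 0, 0, 1]]}}

```text
time: 23.8
ee_pos: [0.4518, 0.2389, 0.1619]
ee_rot: [-0.0, 0.662, 0.749, 0.0]
contact_force: [-0.3, 0.5, -3.6]
opening: 0.19
grasp_force: 108.5
```

Touching the floor now, as at the first grasp. I'll ease down a hair and open slowly.

Request:
{"op": "arm_command", "data": {"targets": [[0, 0, 0.02, 0, 1], [0, 0, 0, 0, 1], [0, 0, 0, 0, -0.4], [0, 0, 0, 0, -0.2], [0, 0, 0, 0, -1], [0, 0, 0, 0, -1], [0, 0, 0, 0, -1], [0, 0, 0, 0, -1], [0, 0, 0, 0, -1], [0, 0, 0, 0, -1]]}}

```text
time: 24.63
ee_pos: [0.4518, 0.2389, 0.1613]
ee_rot: [-0.0, 0.662, 0.749, 0.0]
contact_force: [-0.1, -0.2, -0.9]
opening: 1.002
grasp_force: 0.0
```

Request:
{"op": "arm_command", "data": {"targets": [[0, 0, 0, 0, -1], [0, 0, -0.2, 0, -1], [0, 0, -0.4, 0, -1], [0, 0, -0.6, 0, -1], [0, 0, -0.8, 0, -1], [0, 0, -0.8, 0, -1], [0, 0, -0.8, 0, -1], [0, 0, -0.6, 0, -1], [0, 0, 0, 0, -1], [0, 0, 0, 0, -1]]}}

```text
time: 25.47
ee_pos: [0.4523, 0.2391, 0.2676]
ee_rot: [0.0, 0.662, 0.749, 0.001]
contact_force: [-0.3, -0.3, -0.1]
opening: 1.0
grasp_force: 0.0
```

```bash
python3 - <<'E'
from h import *
st();bar()
im=get_image("scene");c=cloud(im);z=c[...,2];p=im["pixels"].astype(int)
d=np.hypot(c[...,0]-.453,c[...,1]-.24)
blue=(p[...,2]>p[...,0]+60)&(p[...,2]>p[...,1]+50)
for lo,hi in((.085,.12),(.12,.155)):
    m=(d<.022)&(z>lo)&(z<hi)&~blue;print(m.sum(),circ(c[m][:,:2]))
cv2.imwrite("pics/end.png",im["pixels"][60:380,150:560,::-1])
E
```

```text
t 25.4667 pos [0.4523 0.2391 0.2676] yaw 97.04 F [-0.3 -0.3 -0.1] M [-0.012  0.081  0.025] op 1.0 j6 1.93
tcp [0.4523 0.2391 0.2676] yaw 97.0 bar ((450.29400634765625, 238.22674560546875), (16.692195892333984, 107.92179870605469), 6.4767022132873535) ztop 0.1902 2717
64 (array([0.45493741, 0.24144818]), np.float64(0.006056248240081833))
66 (array([0.45470827, 0.241445  ]), np.float64(0.006168031880328163))
```

View pics/end.png

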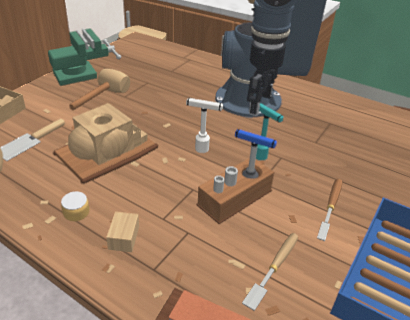

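The blue wrench stands upright in the stand (bar at (255,138), top at 0.190 m as at the start). The gripper is clear of it, and nothing else has moved. Handing in.

```bash
python3 -c "
from h import *
print(finish_job())"
```

```text
the job is handed in; nothing more can be done
None
```

I tightened the nut to about 0.55 N m (roughly 0.2 rad past first bearing, estimated from the torque), stood the wrench back upright in its stand hole and let go. I handed the job in at about 25.5 s; no verdict came back, and I didn't look at the nut again after lifting off.

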